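# Crank the test device up to the probe and stow the handle

## Task

Swing the folded handle of the hand crank out until it stands upright, and crank the carriage along until the stud on the device stands squarely in front of the probe's tip. Then fold the handle flat back over the crank without losing that position. Move the carriage by the crank only: do not touch the carriage or the probe, and leave the other things on the bench where they are.

Things in the scene. Friction and masses are not known exactly. Their poses are not given: they have to be found in the camera images.
- stage: the hand-cranked probing slide, bolted down: dark steel base plate 370 x 400 x 12 mm with a white gearbox (84 x 84 mm, top 72 mm above the bench) in front, carrying a hand crank on top, and two guide rods behind along which the carriage runs. Origin on the bench surface, 90 mm behind the crank's axis; x points away from the crank to the rods, y along the rods, z up
- crank_axis (a point): point on the crank's vertical axis, at the height of the handle's hinge (106 mm above the bench); fixed to the slide's base, its axes are those of stage
- crank (a joint): turn of the crank about its vertical axis, rad, growing anticlockwise seen from above, at 0 the arm points along the slide's +x; it stays where it is left (friction 0.12 N m, about 2.4 N at the handle). Geared to the carriage: one full turn moves it 40 mm (6.37 mm per rad), anticlockwise towards the slide's +y; end stops 90 mm either side of the middle
- handle_hinge (a point): hinge of the folding handle, at the outer end of the flat steel crank arm (24 mm wide, 84 to 94 mm above the bench), 50 mm out from the crank's axis, 106 mm above the bench, between two cheeks 34 mm wide over all that reach 112 mm above the bench; turns with the crank: its x points outwards from the crank's axis, the hinge line is its y (tangential)
- handle (a joint): fold angle of the handle, rad: 0 = folded flat, lying level back over the crank arm and on past the crank's axis; 1.57 = swung out, standing straight up at the arm's end, against a stop. Stiff hinge (0.25 N m, about 3 to 4 N at 80 mm from the hinge): stays at any angle
- handle_tip (a point): centre of the free end of the handle, a black plastic round grip 22 mm across (one 25 mm collar near the hinge, for looks) reaching 100 mm from the hinge. Folded, this end lies 50 mm beyond the crank's axis on the side away from the hinge, overhanging: its outer 37 mm have nothing beside them and a 23 mm gap above the gearbox below; upright, its end is 206 mm above the bench
- carriage: aluminium carriage 90 x 130 mm on the guide rods with a black device 66 x 114 mm clamped on it, top 93 mm above the bench. Origin in its middle, 45 mm above the bench; axes as stage. Moved only by the crank; not to be touched
- stud (a point): terminal stud, an upright steel pin 12 mm across and 15 mm tall in the middle of the device's top; this point is on its axis, 101 mm above the bench; its axes are those of the slide (y along the rods)
- probe_stand: fixed steel post behind the carriage with a level white probe on it pointing at the carriage's path; origin straight below the probe's tip, on the base plate (12 mm above the bench), 77 mm in front of the post; axes as stage. Which side of the middle it stands on varies; not to be touched
- probe_tip (a point): sharp end of the probe, 101 mm above the bench, 12 mm from the stud's side when the stud stands in front of it; the probe points along the slide's -x
- spare_stand: a like steel post without a probe, on the other side; origin 77 mm in front of the post; not used, leave it alone
- screwdriver: loose screwdriver, 170 mm long, wooden grip, lying on the slide's base plate to one side of the crank; leave it alone
- tape_roll: loose grey roll of tape, 60 mm across, 19 mm tall, flat on the base plate on the other side of the crank; leave it alone
- terminal_block: loose grey terminal block 30 x 72 x 22 mm on the base plate; leave it alone
- spray_can: white spray can, 54 mm across, 160 mm tall, standing on the bench; leave it alone
- parts_bin: open grey plastic bin 120 x 160 x 60 mm on the bench; leave it alone
- carton: closed cardboard carton 130 x 90 x 70 mm on the bench; leave it alone
- wrench: steel wrench, 160 mm long, flat on the bench; leave it alone

How it is judged (in metres and radians):
On the way, in this order (a step that is already met when the one before it is completed fails the run):
1. the handle is swung out upright (value of joint handle above 1.3 rad), for 0.1 s.
2. with the handle still out, the crank has brought the stud in front of the probe's tip and rests there (value of joint handle above 1 rad and y of probe_tip in the frame of stud between -0.004 and 0.004 m and velocity of joint crank between -0.3 and 0.3 rad/s), for 0.2 s.
At the end, for the whole second after the job is handed in: The handle is folded flat over the crank again (within 0.12 rad), the stud is still within 4 mm of straight in front of the probe's tip, measured along the rods, and the crank is at rest (under 0.3 rad/s) (value of joint handle below 0.12 rad and y of probe_tip in the frame of stud between -0.004 and 0.004 m and velocity of joint crank between -0.3 and 0.3 rad/s); the robot touches nothing.
It fails at once if the carriage or the probe stand is touched with more than 1 N (contact force between any of the arm, the fingers and carriage above 1 N or contact force between any of the arm, the fingers and probe_stand above 1 N).
It fails at once if a bystander is moved by more than 30 mm (distance of any of screwdriver, tape_roll, terminal_block, spray_can, parts_bin, carton, wrench from where it was at the start of the episode above 0.03 m).
It also fails if it takes over 72 s, if anything falls off the work surface, if the arm or the gripper's body presses on something with over 40 N, if the wrist force passes 120 N, or if a joint passes its speed limit or range.

## Robot

A 6-joint arm with a two-finger parallel gripper is mounted at the origin on the work surface. World frame = base frame: x ahead of the robot, y to its left, z up, the work surface at z = 0. Lengths are in mm, angles in rad, forces in N, time in s.
With the tool pointing down it reaches from about 400 to 925 mm from the base axis. Payload 12.5 kg.
Tool frame: the origin (TCP) lies midway between the tips of the shut fingers; the grasp point (between the pads) lies 19 mm behind it (env.tcp_to_grasp is the distance from the TCP to the grasp point, in mm); z points along the fingers, y is the line along which they close (so a half turn about z gives the same grasp; the last joint's range is limited). The gripper opens to 95 mm and grips with 3 to 60 N. Pads are 20 mm wide; open, the fingers measure 119 mm over their backs; the gripper's body (75 mm by 180 mm) begins 59 mm behind the grasp point.
Start: joints at [-1.305, 0.491, 1.559, -0, 1.092, -0.106], TCP at [227.082, -582.306, 214.661] pointing down, gripper open.
Joint ranges: [-3.1, 3.1], [-0.84, 2.19], [0.05, 2.79], [-1.13, 4.28], [0.06, 2.93], [-2.69, 2.69]. Speed limits (rad/s): [2.22, 2.22, 2.79, 3.14, 3.14, 3.14].

## Interface

Orientations are given as [roll, pitch, yaw] about the fixed x, y, z axes, in that order (R = Rz(yaw) Ry(pitch) Rx(roll)).
In Python, from cell import env gives the robot as it stands. The module is installed in compiled form; this text tells all that it offers.
- The arm moves only by the tool step_arm, never from a script. Its argument "plan" is a list that holds one entry, the list of rows, each a list of 5 numbers: the shift along the tool's x, y, z in mm, then the turn about the tool's z in degrees, then the opening, from -1 (shut) to 1 (fully open). A call has 1 to 8 rows; each row is the pose to reach, as a shift and turn from the pose commanded when the call began, along the tool's axes at that moment; what a row does not reach only later rows make up. A row lasts 1/12 s, in which the tool goes at most 41.7 mm and 7.16 degrees, less where a joint would pass 70% of its speed; a pose out of reach is approached as far as the arm can. A call with a gripper value outside its range is refused whole. The fingers move at their own pace and stop on an object; the grip force is fixed at half the most. Time passes only in rows, so rows that repeat a pose let the fingers close. It gives the time, the measured TCP pose, the force, the opening and the grip force at its end, in the units of the state.
- env.state(): the state, without advancing time (a new reading comes with each control period).
- env.read_camera(name): name is "side" or "top" or "wrist"; returns the picture (420x560x3 uint8, blue, green, red); there is no depth.
- env.get_calibration(name): a dict with "K" (3x3 intrinsics, pixels), "extrinsics" (4x4, takes a point from world to camera coordinates). Camera axes: x right, y up, looking along -z (the intrinsics and any distortion apply to the point x, -y, -z); pixel columns grow to the right and rows downward; lengths in mm; the calibration is good to about 2 mm. A picture is of the moment at which its call begins: read the wrist's pose just before it. get_calibration takes no time and is no camera call; for the wrist camera it gives the pose at the moment of the call.
- env.job_done(): hands the job in; it is judged then, once.
The state is a dict: "t": time; "joints": joint angles; "qvel": joint speeds; "tau": joint torques, N m; "eef_pos": TCP position; "tcp_rot": TCP orientation; "ft_force": force on the tool from outside, world axes, zero at the start; "moment": the same for the moment, N m; "opening": opening from 0.0 (shut) to 1.0 (fully open); "grip_force": force on a finger pad.
Only numpy, scipy, OpenCV 4.12 (cv2) and the standard library are available. Lean on these libraries where they do the work, as an engineer would, in place of code of your own. Each camera call takes 0.05 s, during which the arm holds its last target. There are 200 camera calls.

## Working session

There is one attempt and no reset: what is moved stays moved. The work goes in short steps, Python scripts to look and compute and a tool call to move; the robot and the scene stay as the last step left them, time stands still between calls to the robot, and variables do not carry over. Pictures are saved under pics/ and viewed, at most 10 in all, crops included, and the job is handed in when it is done.

Besides the shell and the picture viewer there is one more tool, called after "Emit:" by a JSON object that holds its "name" and its "arguments". step_arm: Moves the arm, as the interface text tells. Its arguments: {"type":"object","properties":{"plan":{"type":"array"}},"required":["plan"]}

```bash
mkdir -p pics; cat > h.py <<'E'
from cell import env
import numpy as np, cv2
def cal(n):
    c=env.get_calibration(n); return np.array(c["K"]),np.array(c["extrinsics"]),c
def proj(n,P):
    K,E,_=cal(n); p=E[:3,:3]@np.array(P,float)+E[:3,3]; q=K@np.array([p[0],-p[1],-p[2]]); return q[:2]/q[2]
def ray(n,uv,KE=None):
    K,E=KE if KE else cal(n)[:2]; d=np.linalg.inv(K)@np.array([uv[0],uv[1],1.]); d=np.array([d[0],-d[1],-d[2]])
    R=E[:3,:3]; return -R.T@E[:3,3], R.T@d
def atz(n,uv,z,KE=None):
    o,d=ray(n,uv,KE); return o+d*(z-o[2])/d[2]
def tri(rs):
    A=np.zeros((3,3));b=np.zeros(3)
    for o,d in rs:
        d=d/np.linalg.norm(d);M=np.eye(3)-np.outer(d,d);A+=M;b+=M@o
    return np.linalg.solve(A,b)
E
python3 - <<'E'
from h import *
for n in("top","side"):
    cv2.imwrite(f"pics/{n}0.png",env.read_camera(n)); print(n,cal(n)[2])
s=env.state();print(s["t"],s["eef_pos"],s["tcp_rot"],s["opening"],s["ft_force"])
E
```

```text
top {'K': array([[490.48292711,   0.        , 274.86380594],
       [  0.        , 490.48292711, 208.49537155],
       [  0.        ,   0.        ,   1.        ]]), 'extrinsics': array([[-5.63624541e-03, -9.99883527e-01,  1.41832606e-02,
        -4.10797005e+01],
       [ 9.92163211e-01, -3.82117014e-03,  1.24890200e-01,
        -5.82944524e+02],
       [-1.24821457e-01,  1.47760212e-02,  9.92069188e-01,
        -1.54369231e+03],
       [ 0.00000000e+00,  0.00000000e+00,  0.00000000e+00,
         1.00000000e+00]])}
side {'K': array([[515.3893629 ,   0.        , 285.23416836],
       [  0.        , 515.3893629 , 205.71034038],
       [  0.        ,   0.        ,   1.        ]]), 'extrinsics': array([[-6.89277570e-01, -7.24381177e-01, -1.29746334e-02,
         3.80154622e+02],
       [ 5.14590415e-01, -5.02102507e-01,  6.95046601e-01,
        -3.89595460e+02],
       [-5.09993271e-01,  4.72403410e-01,  7.18847607e-01,
        -1.51531187e+03],
       [ 0.00000000e+00,  0.00000000e+00,  0.00000000e+00,
         1.00000000e+00]])}
0.1 [ 227.04054976 -582.07187156  214.11506348] [-3.14059007e+00 -1.17816073e-04  3.71827981e-01] 0.9998994221140137 [ 0.49176672 -0.01069853 -1.13171483]
```

View pics/top0.png

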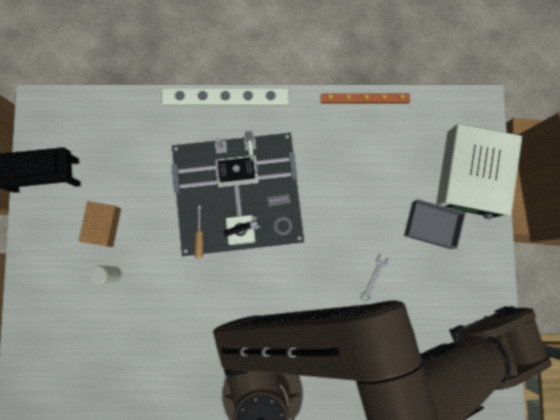

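View pics/side0.png

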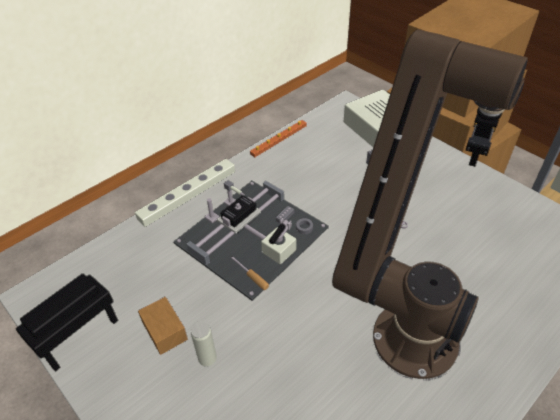

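```bash
python3 - <<'E'
from h import *
a=cv2.imread("pics/top0.png")[125:265,165:310]; b=cv2.imread("pics/side0.png")[175:300,170:330]
a=cv2.resize(a,None,fx=4,fy=4,interpolation=2);b=cv2.resize(b,None,fx=4,fy=4,interpolation=2)
cv2.imwrite("pics/ca.png",a);cv2.imwrite("pics/cb.png",b)
E
```

```text
(no output)
```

View pics/ca.png

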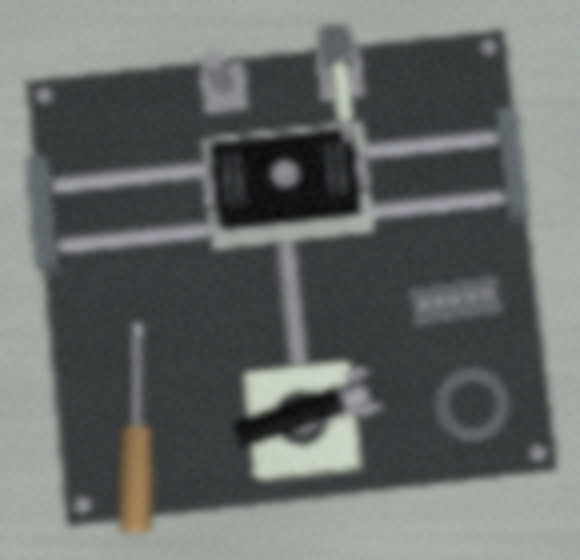

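View pics/cb.png

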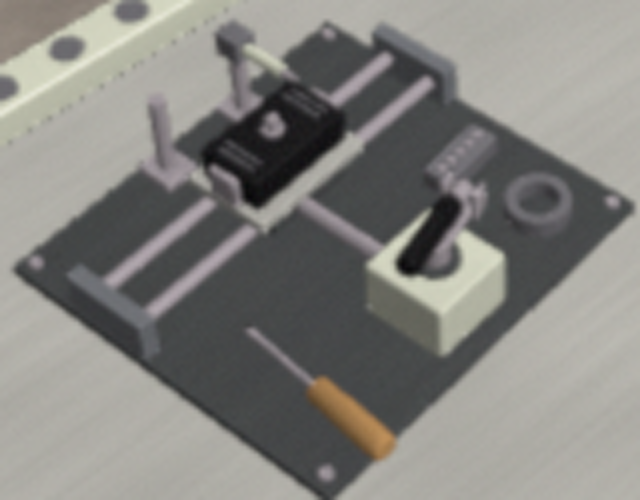

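```bash
python3 - <<'E'
from h import *
T=lambda x,y:(165+x/4-.4,125+y/4-.4); S=lambda x,y:(170+x/4-.4,175+y/4-.4)
C=np.array([atz("top",T(*p),12) for p in [(28,80),(503,32),(555,468),(68,522)]]);print(C.round(0),C.mean(0))
Cs=np.array([atz("side",S(*p),12) for p in [(330,22),(635,206),(15,268)]]);print("side corners",Cs.round(0))
vx=C[0]+C[1]-C[2]-C[3];vy=C[0]+C[3]-C[1]-C[2]
print("yaw",np.arctan2(vx[1],vx[0]),np.arctan2(-vy[0],vy[1]))
for n,t,s in [("stud",(285,172),(272,122)),("tip",(346,120),(292,78)),("htip",(240,430),(410,268)),("hinge",(358,398),(465,195))]:
    print(n,tri([ray("top",T(*t)),ray("side",S(*s))]).round(1),[atz("top",T(*t),z)[:2].round(1) for z in(101,106)],atz("side",S(*s),106).round(1)[:2])
print(cal("wrist")[2])
E
```

```text
[[ 801.  297.   12.]
 [ 841.  -97.   12.]
 [ 477. -136.   12.]
 [ 435.  258.   12.]] [638.65673993  80.30785398  12.        ]
side corners [[ 838.  -97.   12.]
 [ 472. -133.   12.]
 [ 794.  300.   12.]]
yaw 0.1071446830291597 0.10356418934742863
stud [704.2  78.3  98.7] [array([703.7,  78.1]), array([702.7,  77.8])] [698.4  82.4]
tip [744.5  28.1  89.6] [array([745.1,  30.6]), array([743.9,  30.4])] [727.2  35.7]
htip [499.7 109.3 105.5] [array([502.3, 111.7]), array([501.9, 111.3])] [496.9 107.8]
hinge [525.9  20.8 102.6] [array([526.5,  21.3]), array([526.1,  21.1])] [523.   22.4]
{'K': array([[312.31035443,   0.        , 276.93009541],
       [  0.        , 312.31035443, 209.27552673],
       [  0.        ,   0.        ,   1.        ]]), 'extrinsics': array([[ 3.62490305e-01, -9.31986180e-01, -1.59316382e-03,
        -6.24306231e+02],
       [ 9.00231420e-01,  3.50580891e-01, -2.58217793e-01,
         2.96409288e+01],
       [ 2.41213948e-01,  9.21672306e-02,  9.66085417e-01,
        -3.91003042e+02],
       [ 0.00000000e+00,  0.00000000e+00,  0.00000000e+00,
         1.00000000e+00]])}
```

```bash
cat >> h.py <<'E'
def go(wps,yaws,s=None,base=None):
    "rows of tool shifts from current pose to world points"
    s=s or env.state(); p=np.array(s["eef_pos"]) if base is None else np.array(base[:3],float); y=s["tcp_rot"][2] if base is None else base[3]
    R=np.array([[np.cos(y),np.sin(y),0],[np.sin(y),-np.cos(y),0],[0,0,-1]])
    return [list((R.T@(np.array(w)-p)).round(1))+[round(float(np.degrees(y-q)),1)] for w,q in zip(wps,yaws)]
E
python3 - <<'E'
from h import *
s=env.state()
for r in go([(480,-250,260),(510,75,260)],[0.9,1.85]): print(r)
K,E,_=cal("wrist"); o=-E[:3,:3].T@E[:3,3]; print("cam off tool",go([o],[.37]), "view dir",-E[2,:3])
T=lambda x,y:(165+x/4-.4,125+y/4-.4)
G=np.array([atz("top",T(*p),72) for p in [(243,372),(350,360),(362,468),(253,480)]]);print(G.round(0),G.mean(0))
E
```

```text
[np.float64(356.3), np.float64(-217.5), np.float64(-45.9), -30.3]
[np.float64(502.4), np.float64(-509.4), np.float64(-45.9), -84.7]
cam off tool [[np.float64(71.7), np.float64(0.2), np.float64(-170.3), 0.1]] view dir [-0.24121395 -0.09216723 -0.96608542]
[[550. 112.  72.]
 [559.  28.  72.]
 [474.  19.  72.]
 [465. 104.  72.]] [512.3077609   65.85616574  72.        ]
```

Emit:
{"name": "step_arm", "arguments": {"plan": [[[356,-217,-46,-30,1],[356,-217,-46,-30,1],[356,-217,-46,-30,1],[356,-217,-46,-30,1],[356,-217,-46,-30,1],[356,-217,-46,-30,1],[356,-217,-46,-30,1],[356,-217,-46,-30,1]]]}}

```text
t: 0.77
eef_pos: [428.8, -317.0, 251.3]
tcp_rot: [-3.141, 0.0, 0.895]
ft_force: [0.2, -0.6, -0.5]
opening: 1.0
grip_force: 0.0
```

```bash
python3 - <<'E'
from h import *
s=env.state();print(s["t"],s["eef_pos"],s["tcp_rot"])
print(go([(510,75,260)],[1.85]))
E
```

```text
0.7667 [ 428.76124459 -316.99946367  251.30749543] [-3.14135575e+00  2.98240356e-05  8.95203726e-01]
[[np.float64(356.7), np.float64(-181.7), np.float64(-8.7), -54.7]]
```

Emit:
{"name": "step_arm", "arguments": {"plan": [[[340,-165,-5,-54,1],[340,-165,-5,-54,1],[340,-165,-5,-54,1],[340,-165,-5,-54,1],[340,-165,-5,-54,1],[340,-165,-5,-54,1],[340,-165,-5,-54,1],[340,-165,-5,-54,1]]]}}

```text
t: 1.43
eef_pos: [501.8, 8.2, 255.6]
tcp_rot: [-3.141, 0.0, 1.845]
ft_force: [0.7, -0.6, -0.2]
opening: 1.0
grip_force: 0.0
```

```bash
python3 - <<'E'
from h import *
s=env.state();print(s["t"],s["eef_pos"],s["tcp_rot"])
print(go([(510,75,260)],[1.85]))
E
```

```text
1.4333 [501.79477312   8.24018894 255.58429396] [-3.14145144e+00  8.35931246e-05  1.84477981e+00]
[[np.float64(62.0), np.float64(26.0), np.float64(-4.4), -0.3]]
```

Emit:
{"name": "step_arm", "arguments": {"plan": [[[40,20,-3,0,1],[40,20,-3,0,1],[40,20,-3,0,1],[40,20,-3,0,1]]]}}

```text
t: 1.77
eef_pos: [510.4, 50.0, 258.3]
tcp_rot: [-3.141, 0.0, 1.839]
ft_force: [-0.1, -0.6, 0.0]
opening: 0.997
grip_force: 0.0
```

```bash
python3 - <<'E'
from h import *
s=env.state();print(s["t"],s["eef_pos"],s["tcp_rot"])
c=cal("wrist");im=env.read_camera("wrist");cv2.imwrite("pics/w1.png",im);np.savez("w1.npz",K=c[0],E=c[1])
E
```

```text
1.7667 [510.40944112  49.95247234 258.2775619 ] [-3.14089115e+00  1.19974970e-04  1.83878303e+00]
```

View pics/w1.png

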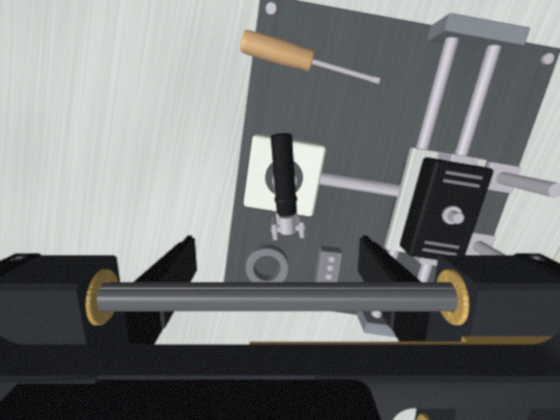

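Wrist view: handle tip at about (283,136), hinge about (287,222), stud top (455,215); the probe's start shows at (480,247), partly behind the finger.

```bash
python3 - <<'E'
from h import *
w=np.load("w1.npz");KE=(w["K"],w["E"])
T=lambda x,y:(165+x/4-.4,125+y/4-.4)
for n,p,z,t in [("htip",(283,136),106,(240,430)),("hinge",(287,222),106,(358,398)),("stud",(454,214),108,(285,172))]:
    print(n,atz("",p,z,KE).round(1), tri([ray("",p,KE),ray("top",T(*t))]).round(1))
o=np.array([26,-89.]);o/=np.hypot(*o)
E
```

```text
htip [498.8 111.8 106. ] [500.  111.3 113. ]
hinge [527.3  25.7 106. ] [528.2  21.6  91.8]
stud [696.3  81.9 108. ] [705.8  79.4  92.6]
```

```bash
python3 - <<'E'
from h import *
for r in go([(504,97,200),(504,97,88)],[1.84]*2): print(r)
E
```

```text
[np.float64(47.7), np.float64(6.4), np.float64(58.3), -0.1]
[np.float64(47.7), np.float64(6.4), np.float64(170.3), -0.1]
```

Emit:
{"name": "step_arm", "arguments": {"plan": [[[47,6,40,0,1],[47,6,60,0,1],[47,6,90,0,1],[47,6,120,0,1],[47,6,150,0,1],[47,6,150,0,1],[47,6,150,0,1]]]}}

```text
t: 2.4
eef_pos: [503.7, 95.6, 108.1]
tcp_rot: [-3.139, -0.0, 1.836]
ft_force: [0.5, -0.5, -0.3]
opening: 1.001
grip_force: 0.0
```

```bash
python3 - <<'E'
from h import *
s=env.state();print(s["tcp_rot"])
for r in go([(504,97,88)],[1.84]): print(r)
c=cal("wrist");im=env.read_camera("wrist");cv2.imwrite("pics/w2.png",im)
E
```

```text
[-3.13876939e+00 -4.39530661e-04  1.83583830e+00]
[np.float64(1.3), np.float64(0.7), np.float64(20.1), -0.2]
```

View pics/w2.png

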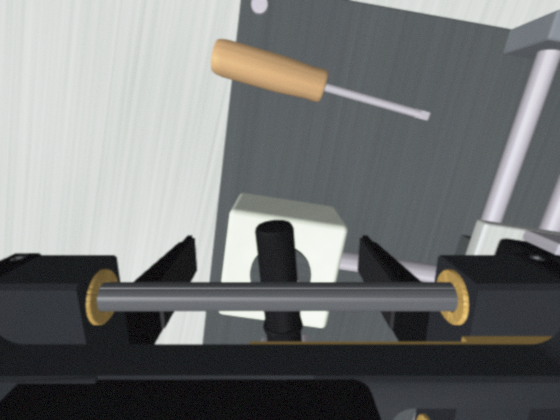

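The handle's end (276,230) lies centred between the fingers (190 and 365); go down and close.

Emit:
{"name": "step_arm", "arguments": {"plan": [[[1,0,10,0,1],[1,0,20,0,1],[1,0,20,0,-1],[1,0,20,0,-1],[1,0,20,0,-1],[1,0,20,0,-1],[1,0,20,0,-1],[1,0,20,0,-1]]]}}

```text
t: 3.12
eef_pos: [503.9, 97.9, 88.8]
tcp_rot: [3.141, 0.0, 1.838]
ft_force: [0.6, 0.0, -0.4]
opening: 0.636
grip_force: 0.0
```

Emit:
{"name": "step_arm", "arguments": {"plan": [[[0,0,0,0,-1],[0,0,0,0,-1],[0,0,0,0,-1]]]}}

```text
t: 3.37
eef_pos: [503.8, 97.9, 88.6]
tcp_rot: [3.142, 0.0, 1.838]
ft_force: [0.2, -0.3, 0.2]
opening: 0.425
grip_force: 0.0
```

Emit:
{"name": "step_arm", "arguments": {"plan": [[[0,0,0,0,-1],[0,0,0,0,-1],[0,0,0,0,-1],[0,0,0,0,-1],[0,0,0,0,-1]]]}}

```text
t: 3.78
eef_pos: [503.6, 98.0, 88.5]
tcp_rot: [-3.141, -0.0, 1.838]
ft_force: [-1.7, 1.8, -0.1]
opening: 0.228
grip_force: 29.5
```

```bash
python3 - <<'E'
import numpy as np
# arc about hinge, r=83, in tool axes (x = -outward)
r=83
for d in range(6,91,6):
    a=np.radians(d); print(d, round(r*np.cos(a)-r,1), round(-r*np.sin(a),1))
E
```

```text
6 -0.5 -8.7
12 -1.8 -17.3
18 -4.1 -25.6
24 -7.2 -33.8
30 -11.1 -41.5
36 -15.9 -48.8
42 -21.3 -55.5
48 -27.5 -61.7
54 -34.2 -67.1
60 -41.5 -71.9
66 -49.2 -75.8
72 -57.4 -78.9
78 -65.7 -81.2
84 -74.3 -82.5
90 -83.0 -83.0
```

Emit:
{"name": "step_arm", "arguments": {"plan": [[[-0.5,0,-8.7,0,-1],[-1.8,0,-17.3,0,-1],[-4,0,-25.6,0,-1],[-7.2,0,-33.8,0,-1],[-11,0,-41.5,0,-1],[-16,0,-48.8,0,-1],[-21.3,0,-55.5,0,-1],[-21.3,0,-55.5,0,-1]]]}}

```text
t: 4.45
eef_pos: [510.7, 76.5, 146.0]
tcp_rot: [3.138, 0.001, 1.837]
ft_force: [4.8, -1.0, 0.2]
opening: 0.227
grip_force: 30.0
```

Emit:
{"name": "step_arm", "arguments": {"plan": [[[-6.2,0,-6.2,0,-1],[-13,0,-11.6,0,-1],[-20.2,0,-16.4,0,-1],[-28,0,-20.3,0,-1],[-36,0,-23.4,0,-1],[-44.4,0,-25.7,0,-1],[-53,0,-27,0,-1],[-60,0,-27.5,0,-1]]]}}

```text
t: 5.12
eef_pos: [525.7, 19.9, 173.1]
tcp_rot: [3.139, -0.001, 1.837]
ft_force: [1.0, 8.4, 2.7]
opening: 0.205
grip_force: 29.9
```

Emit:
{"name": "step_arm", "arguments": {"plan": [[[-1,0,0,0,-1],[-1,0,0,0,-1]]]}}

```text
t: 5.28
eef_pos: [525.9, 17.8, 172.5]
tcp_rot: [3.14, 0.001, 1.837]
ft_force: [1.6, -3.6, 1.9]
opening: 0.055
grip_force: 3.1
```

```bash
python3 - <<'E'
from h import *
print(env.state()["t"],env.state()["joints"],env.state()["moment"])
a=env.read_camera("side")[150:300,150:350];b=env.read_camera("top")[110:260,150:320]
f=lambda x:cv2.resize(x,(400,300*1),interpolation=2)
cv2.imwrite("pics/u.png",np.hstack([f(a),f(b)]))
E
```

```text
5.2833 [-9.13045869e-02  4.01864435e-01  1.85034492e+00 -8.78834784e-04
  8.87582599e-01 -3.57218926e-01] [-0.55241871 -0.58191312 -0.05546178]
```

View pics/u.png

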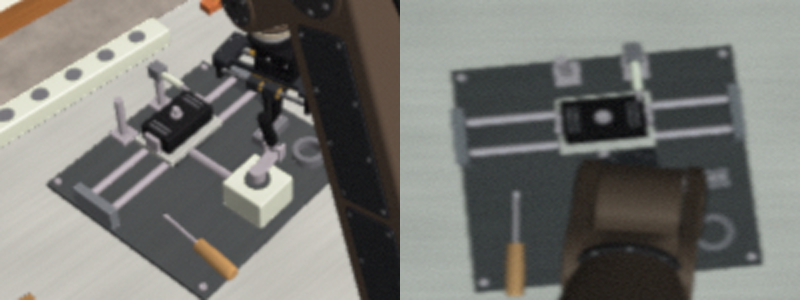

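```bash
python3 - <<'E'
from h import *
cv2.imwrite("pics/w3.png",env.read_camera("wrist"))
E
```

```text
(no output)
```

View pics/w3.png

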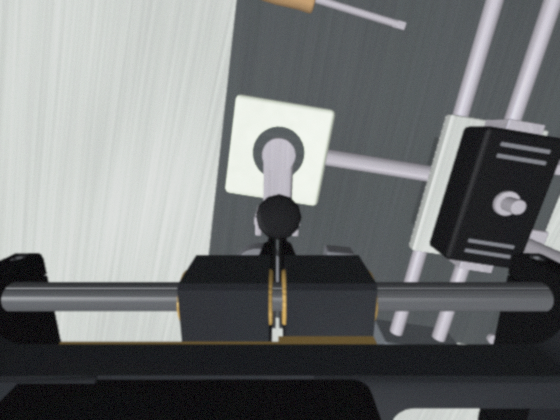

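The handle's end is a disc at (279,217), crank hub at (279,155), fingers shut on its outer side.

```bash
python3 - <<'E'
from h import *
for z in(195,200,206): print(z,atz("wrist",(279,217),z).round(1))
print("hub",atz("wrist",(279,155),94).round(1), proj("wrist",(512.5,66,94)),proj("wrist",(525.9,17.8,206)))
for a in (60,65,70,75,80,85,90):
    a=np.radians(a);H=np.array([525.9,17.8,106]);o=np.array([.2675,-.9636,0])
    print(round(np.degrees(a)),proj("wrist",H-100*np.cos(a)*o+100*np.sin(a)*np.array([0,0,1])).round(0))
E
```

```text
195 [518.1  46.6 195. ]
200 [517.7  48.  200. ]
206 [517.2  49.7 206. ]
hub [513.2  67.2  94. ] [277.76454181 156.24113329] [278.88691736 282.89735716]
60 [278. 176.]
65 [278. 193.]
70 [279. 211.]
75 [279. 230.]
80 [279. 248.]
85 [279. 266.]
90 [279. 283.]
```

Emit:
{"name": "step_arm", "arguments": {"plan": [[[0,0,0,0,0.2],[0,0,0,0,0.2],[0,0,0,0,0.2],[0,0,0,0,0.2],[0,0,0,0,0.2],[0,0,0,0,0.2],[0,0,0,0,0.2]]]}}

```text
t: 6.02
eef_pos: [525.4, 18.6, 171.5]
tcp_rot: [-3.141, -0.0, 1.838]
ft_force: [0.6, 0.8, -0.2]
opening: 0.441
grip_force: 0.0
```

Emit:
{"name": "step_arm", "arguments": {"plan": [[[10,0,0,0,0.2],[20,0,0,0,0.2],[29,0,0,0,0],[29,0,0,0,-1],[29,0,0,0,-1],[29,0,0,0,-1],[29,0,0,0,-1],[29,0,0,0,-1]]]}}

```text
t: 6.68
eef_pos: [518.0, 46.3, 171.6]
tcp_rot: [3.141, 0.0, 1.838]
ft_force: [2.8, 1.6, -0.5]
opening: 0.235
grip_force: 2.8
```

Emit:
{"name": "step_arm", "arguments": {"plan": [[[0,0,0,0,-1],[0,0,0,0,-1],[0,0,0,0,-1],[0,0,0,0,-1]]]}}

```text
t: 7.02
eef_pos: [518.2, 46.3, 171.6]
tcp_rot: [3.141, 0.0, 1.838]
ft_force: [3.8, -0.3, -1.4]
opening: 0.226
grip_force: 30.0
```

Emit:
{"name": "step_arm", "arguments": {"plan": [[[-3,0,-1,0,-1],[-6,0,-2,0,-1],[-9,0,-2.5,0,-1],[-12,0,-3,0,-1],[-15,0,-3.5,0,-1],[-18,0,-4,0,-1],[-21,0,-4.2,0,-1],[-21,0,-4.2,0,-1]]]}}

```text
t: 7.68
eef_pos: [523.2, 26.7, 175.7]
tcp_rot: [-3.141, -0.002, 1.837]
ft_force: [2.2, 5.3, -0.5]
opening: 0.229
grip_force: 30.0
```

Emit:
{"name": "step_arm", "arguments": {"plan": [[[-2,0,0,0,-1],[-4,0,0,0,-1],[-4,0,0,0,-1]]]}}

```text
t: 7.93
eef_pos: [524.1, 23.0, 175.9]
tcp_rot: [-3.141, -0.002, 1.837]
ft_force: [1.2, 6.0, 2.0]
opening: 0.226
grip_force: 30.0
```

```bash
python3 - <<'E'
from h import *
im=env.read_camera("wrist");cv2.imwrite("pics/w4.png",im)
for z in (206,):print(proj("wrist",(525.9,17.8,z)))
d=cv2.inRange(im,(0,0,0),(40,40,40))
c=d[150:250,250:310];print((c>0).sum(1)[::6])
E
```

```text
[279.22421721 287.75663495]
[ 0  0  0  0  0  0  0  0  0  0  0  0 21 28 31 44 58]
```

```bash
python3 - <<'E'
from h import *
H=np.array([525.9,17.8,106]);o=np.array([.2675,-.9636,0])
for a in (72,76,80,84,88):
    a=np.radians(a);t=H-100*np.cos(a)*o+100*np.sin(a)*np.array([0,0,1]);n=11*(np.sin(a)*-o+np.array([0,0,-0.0]))
    print(round(np.degrees(a)),proj("wrist",t).round(0),proj("wrist",t+n).round(0))
im=cv2.imread("pics/w4.png");print(im[210:250:3,279].tolist())
E
```

```text
72 [279. 226.] [279. 205.]
76 [279. 240.] [279. 219.]
80 [279. 254.] [279. 233.]
84 [279. 268.] [279. 247.]
88 [279. 281.] [279. 261.]
[[205, 195, 198], [178, 168, 171], [59, 58, 57], [31, 27, 30], [17, 20, 23], [15, 13, 11], [11, 9, 11], [15, 12, 16], [23, 22, 17], [21, 21, 19], [17, 18, 19], [21, 23, 23], [36, 33, 33], [44, 41, 42]]
```

Emit:
{"name": "step_arm", "arguments": {"plan": [[[-2,0,0,0,-1],[-4,0,0,0,-1],[-4,0,0,0,-1]]]}}

```text
t: 8.23
eef_pos: [525.1, 19.1, 176.0]
tcp_rot: [-3.141, -0.002, 1.837]
ft_force: [-0.5, 5.9, 3.2]
opening: 0.224
grip_force: 30.0
```

```bash
python3 - <<'E'
from h import *
H=np.array([525.9,17.8,106]);o=np.array([.2675,-.9636,0])
im=env.read_camera("wrist")
for a in (72,76,80,84,88):
    a=np.radians(a);t=H-100*np.cos(a)*o+100*np.sin(a)*np.array([0,0,1])
    print(round(np.degrees(a)),proj("wrist",t-11*o).round(0))
print([int(x) for x in im[200:260:3,279,1]]);print(env.state()["moment"])
E
```

```text
72 [279. 195.]
76 [279. 210.]
80 [279. 225.]
84 [279. 239.]
88 [279. 253.]
[195, 196, 195, 124, 44, 29, 20, 17, 24, 13, 14, 14, 14, 24, 11, 30, 33, 37, 33, 37]
[ 1.28633607 -0.04972038  0.04210379]
```

```bash
python3 - <<'E'
from h import *
im=env.read_camera("wrist")[130:350,180:380];im2=env.read_camera("side")[180:280,190:290]
im=cv2.convertScaleAbs(im,alpha=1.8,beta=20)
cv2.imwrite("pics/w5.png",np.hstack([cv2.resize(im,(440,484)),cv2.resize(im2,(350,484),interpolation=2)]))
E
```

```text
(no output)
```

View pics/w5.png

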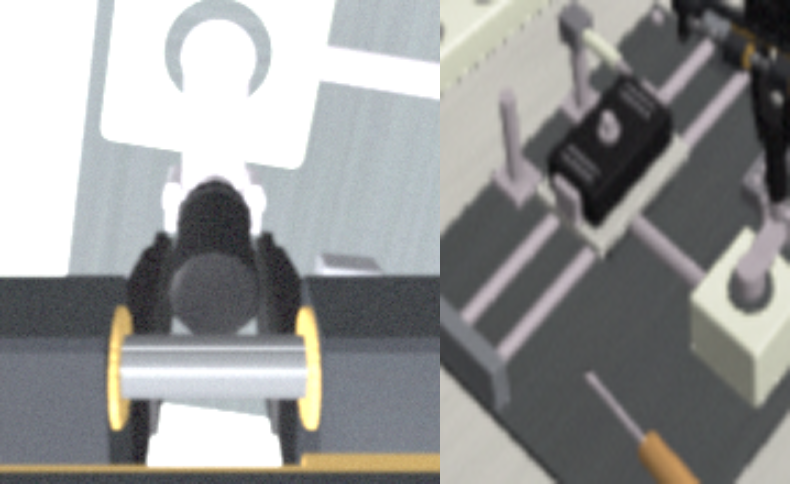

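Handle end disc at wrist pixel (278,263): upright. Now crank clockwise.

Emit:
{"name": "step_arm", "arguments": {"plan": [[[0.3,-5.5,0,6.5,-1],[1.3,-11,0,13,-1],[2.8,-16.4,0,19.5,-1],[5,-21.5,0,26,-1],[7.7,-26.3,0,32.5,-1],[10.9,-30.8,0,39,-1],[14.7,-34.9,0,45.5,-1],[18.8,-38.6,0,52,-1]]]}}

```text
t: 9.05
eef_pos: [483.3, 27.0, 176.0]
tcp_rot: [3.141, -0.001, 0.925]
ft_force: [3.6, 6.2, -0.2]
opening: 0.228
grip_force: 30.0
```

Emit:
{"name": "step_arm", "arguments": {"plan": [[[0.3,-5.5,0,6.5,-1],[1.3,-11,0,13,-1],[2.8,-16.4,0,19.5,-1],[5,-21.5,0,26,-1],[7.7,-26.3,0,32.5,-1],[10.9,-30.8,0,39,-1],[14.7,-34.9,0,45.5,-1],[18.8,-38.6,0,52,-1]]]}}

```text
t: 9.72
eef_pos: [463.4, 65.1, 176.1]
tcp_rot: [-3.141, -0.0, 0.018]
ft_force: [0.8, 4.1, 0.7]
opening: 0.228
grip_force: 30.0
```

Emit:
{"name": "step_arm", "arguments": {"plan": [[[0.3,-5.5,0,6.5,-1],[1.3,-11,0,13,-1],[2.8,-16.4,0,19.5,-1],[5,-21.5,0,26,-1],[7.7,-26.3,0,32.5,-1],[10.9,-30.8,0,39,-1],[14.7,-34.9,0,45.5,-1],[18.8,-38.6,0,52,-1]]]}}

```text
t: 10.38
eef_pos: [481.6, 104.3, 176.0]
tcp_rot: [-3.141, 0.0, -0.89]
ft_force: [1.0, 3.7, 1.5]
opening: 0.226
grip_force: 30.0
```

```bash
cat >> h.py <<'E'
def studpx(im,win=(175,300,145,190)):
    "dark device blob -> its centre (crop px)"
    x0,x1,y0,y1=win; g=cv2.cvtColor(im,6)[y0:y1,x0:x1]
    m=(g<45).astype(np.uint8); n,l,s,c=cv2.connectedComponentsWithStats(m); i=1+s[1:,4].argmax(); return c[i]+[x0,y0],s[i]
E
python3 - <<'E'
from h import *
s=env.state();print(s["joints"],s["eef_pos"],s["tcp_rot"][2])
a=cv2.imread("pics/top0.png");b=env.read_camera("top");cv2.imwrite("pics/t2.png",b)
r=[]
for im in(a,b):
    # stud template from start image
    t=a[160:178,226:246]; m=cv2.matchTemplate(im[150:185,175:300],t,cv2.TM_CCOEFF_NORMED);_,v,_,p=cv2.minMaxLoc(m)
    x,y=p; 
    sx=(m[y,x-1]-m[y,x+1])/(2*(m[y,x-1]+m[y,x+1]-2*m[y,x]));print(v,p[0]+sx+185,p[1]+159,studpx(im))
E
```

```text
[7.88554554e-02 3.53689891e-01 1.92250454e+00 7.44579312e-04
 8.65024751e-01 2.53878046e+00] [481.59878479 104.31557322 176.03093421] -0.8896114407199776
1.0 235.99905 169 (array([235.66168224, 169.57943925]), array([ 44,  13,  35,  23, 535], dtype=int32))
0.9515130519866943 241.53111 169 (array([241.29190207, 169.09416196]), array([ 49,  12,  36,  24, 531], dtype=int32))
```

Emit:
{"name": "step_arm", "arguments": {"plan": [[[0,0,0,0,0.2],[0,0,0,0,0.2],[0,0,0,0,0.2],[0,0,0,-7,0.2],[0,0,0,-14,0.2],[0,0,0,-21,0.2],[0,0,0,-28,0.2],[0,0,0,-35,0.2]]]}}

```text
t: 11.1
eef_pos: [481.2, 103.3, 175.7]
tcp_rot: [3.141, 0.0, -0.268]
ft_force: [-0.5, 0.4, 0.3]
opening: 0.597
grip_force: 0.0
```

Emit:
{"name": "step_arm", "arguments": {"plan": [[[0,0,0,-7,0.2],[0,0,0,-14,0.2],[0,0,0,-21,0.2],[0,0,0,-28,0.2],[0,0,0,-35,0.2],[0,0,0,-42,0.2],[0,0,0,-49,0.2],[0,0,0,-56,0.2]]]}}

```text
t: 11.77
eef_pos: [481.2, 103.3, 175.7]
tcp_rot: [-3.141, 0.001, 0.71]
ft_force: [-0.7, -0.4, 0.1]
opening: 0.602
grip_force: 0.0
```

Emit:
{"name": "step_arm", "arguments": {"plan": [[[0,0,0,-7,0.2],[0,0,0,-14,0.2],[0,0,0,-21,0.2],[0,0,0,-28,0.2],[0,0,0,-35,0.2],[0,0,0,-42,0.2],[0,0,0,-49,0.2],[0,0,0,-56,0.2]]]}}

```text
t: 12.43
eef_pos: [481.2, 103.3, 175.7]
tcp_rot: [-3.141, 0.0, 1.687]
ft_force: [-0.1, -0.3, 0.2]
opening: 0.599
grip_force: 0.0
```

Emit:
{"name": "step_arm", "arguments": {"plan": [[[0,0,0,-7,0.2],[0,0,0,-14,0.2],[0,0,0,-21,0.2],[0,0,0,-28,0.2],[0,0,0,-35,0.2],[0,0,0,-42,0.2],[0,0,0,-49,0.2],[0,0,0,-56,0.2]]]}}

```text
t: 13.1
eef_pos: [481.2, 103.3, 175.7]
tcp_rot: [-3.141, -0.0, 2.665]
ft_force: [0.1, 0.7, -0.2]
opening: 0.602
grip_force: 0.0
```

```bash
python3 - <<'E'
from h import *
s=env.state();print(s["t"],s["joints"],s["eef_pos"],s["tcp_rot"][2])
c=cal("wrist");im=env.read_camera("wrist");cv2.imwrite("pics/w6.png",im);np.savez("w6.npz",K=c[0],E=c[1])
for p in [(700,72,108),(727,31,101),(745,32,101)]: print(proj("wrist",p))
E
```

```text
13.1 [ 7.72813968e-02  3.53679420e-01  1.92355767e+00 -3.51471733e-04
  8.64877079e-01 -1.01625120e+00] [481.22025813 103.2879346  175.73607888] 2.664556929388978
[350.79507478 427.56660278]
[322.93901252 453.88165209]
[331.06269023 465.38280437]
```

Emit:
{"name": "step_arm", "arguments": {"plan": [[[0,0,0,-7,0.1],[0,0,0,-14,0.1],[0,0,0,-21,0.1],[0,0,0,-28,0.1],[0,0,0,-35,0.1],[0,0,0,-42,0.1],[0,0,0,-49,0.1],[0,0,0,-56,0.1]]]}}

```text
t: 13.82
eef_pos: [481.3, 103.3, 175.8]
tcp_rot: [-3.142, -0.0, -2.645]
ft_force: [0.3, -0.5, 0.4]
opening: 0.548
grip_force: 0.0
```

Emit:
{"name": "step_arm", "arguments": {"plan": [[[0,0,0,-7,0],[0,0,0,-14,0],[0,0,0,-21,0],[0,0,0,-28,-0.3],[0,0,0,-28,-1],[0,0,0,-28,-1],[0,0,0,-28,-1],[0,0,0,-28,-1]]]}}

```text
t: 14.48
eef_pos: [482.2, 103.6, 176.2]
tcp_rot: [-3.14, 0.001, -2.163]
ft_force: [2.4, 1.4, 4.4]
opening: 0.226
grip_force: 29.9
```

Emit:
{"name": "step_arm", "arguments": {"plan": [[[0,0,0,0,-1],[0,0,0,0,-1],[0,0,0,0,-1],[0,0,0,0,-1]]]}}

```text
t: 14.82
eef_pos: [481.9, 103.7, 176.2]
tcp_rot: [-3.141, 0.001, -2.16]
ft_force: [3.3, 0.7, 4.7]
opening: 0.229
grip_force: 29.9
```

```bash
python3 - <<'E'
from h import *
s=env.state();p=np.array(s["eef_pos"][:2]);y=s["tcp_rot"][2];y%=2*np.pi;print(s["t"],s["joints"],p,y,s["opening"])
c=np.array([512.5,66]);v=p-c;T=np.array([[np.cos(y),np.sin(y)],[np.sin(y),-np.cos(y)]])
v=T@v/np.hypot(*v)*49
print("from c in tool",v)
for k in range(1,9):
    a=np.radians(6.5*k);R=np.array([[np.cos(a),-np.sin(a)],[np.sin(a),np.cos(a)]]);print((R@v-v).round(1).tolist(),6.5*k)
E
```

```text
14.8167 [ 7.79164342e-02  3.53437690e-01  1.92238176e+00  3.84653617e-05
  8.64474186e-01 -2.47408610e+00] [481.93217238 103.73513609] 4.12277432873454 0.22917626749477182
from c in tool [-14.49616953  46.80663488]
[-5.2, -1.9] 6.5
[-10.2, -4.5] 13.0
[-14.8, -7.5] 19.5
[-19.1, -11.1] 26.0
[-22.9, -15.1] 32.5
[-26.2, -19.6] 39.0
[-29.0, -24.3] 45.5
[-31.3, -29.4] 52.0
```

Emit:
{"name": "step_arm", "arguments": {"plan": [[[-5.2,-1.9,0,6.5,-1],[-10.2,-4.5,0,13,-1],[-14.8,-7.5,0,19.5,-1],[-19.1,-11.1,0,26,-1],[-22.9,-15.1,0,32.5,-1],[-26.2,-19.6,0,39,-1],[-29,-24.3,0,45.5,-1],[-31.3,-29.4,0,52,-1]]]}}

```text
t: 15.48
eef_pos: [523.2, 114.1, 176.2]
tcp_rot: [3.14, -0.0, -3.074]
ft_force: [-0.5, 4.6, 7.7]
opening: 0.228
grip_force: 29.9
```

Emit:
{"name": "step_arm", "arguments": {"plan": [[[-5.2,-1.9,0,6.5,-1],[-10.2,-4.5,0,13,-1],[-14.8,-7.5,0,19.5,-1],[-19.1,-11.1,0,26,-1],[-22.9,-15.1,0,32.5,-1],[-26.2,-19.6,0,39,-1],[-29,-24.3,0,45.5,-1],[-31.3,-29.4,0,52,-1]]]}}

```text
t: 16.15
eef_pos: [556.9, 87.4, 176.2]
tcp_rot: [3.14, -0.001, 2.302]
ft_force: [0.2, 8.3, 6.9]
opening: 0.226
grip_force: 29.9
```

```bash
python3 - <<'E'
from h import *
s=env.state();p=np.array(s["eef_pos"][:2]);y=s["tcp_rot"][2];print(s["joints"])
c=np.array([512.5,66]);v=p-c;T=np.array([[np.cos(y),np.sin(y)],[np.sin(y),-np.cos(y)]]);print(T@v,np.hypot(*v))
E
```

```text
[ 0.03752717  0.44696844  1.75643084  0.00225988  0.93741277 -0.69456693]
[-13.76516721  47.34990884] 49.310178413867185
```

Tracking well; continue.

Emit:
{"name": "step_arm", "arguments": {"plan": [[[-5.2,-1.9,0,6.5,-1],[-10.2,-4.5,0,13,-1],[-14.8,-7.5,0,19.5,-1],[-19.1,-11.1,0,26,-1],[-22.9,-15.1,0,32.5,-1],[-26.2,-19.6,0,39,-1],[-29,-24.3,0,45.5,-1],[-31.3,-29.4,0,52,-1]]]}}

```text
t: 16.82
eef_pos: [556.2, 44.1, 176.2]
tcp_rot: [3.141, -0.002, 1.394]
ft_force: [1.3, 7.6, 5.3]
opening: 0.225
grip_force: 29.9
```

Emit:
{"name": "step_arm", "arguments": {"plan": [[[-5.2,-1.9,0,6.5,-1],[-10.2,-4.5,0,13,-1],[-14.8,-7.5,0,19.5,-1],[-19.1,-11.1,0,26,-1],[-22.9,-15.1,0,32.5,-1],[-26.2,-19.6,0,39,-1],[-29,-24.3,0,45.5,-1],[-31.3,-29.4,0,52,-1]]]}}

```text
t: 17.48
eef_pos: [521.7, 18.2, 176.1]
tcp_rot: [-3.141, -0.001, 0.486]
ft_force: [1.2, 7.1, 5.9]
opening: 0.225
grip_force: 29.9
```

Emit:
{"name": "step_arm", "arguments": {"plan": [[[-5.2,-1.9,0,6.5,-1],[-10.2,-4.5,0,13,-1],[-14.8,-7.5,0,19.5,-1],[-19.1,-11.1,0,26,-1],[-22.9,-15.1,0,32.5,-1],[-26.2,-19.6,0,39,-1],[-29,-24.3,0,45.5,-1],[-31.3,-29.4,0,52,-1]]]}}

```text
t: 18.15
eef_pos: [480.4, 29.4, 176.2]
tcp_rot: [-3.14, -0.001, -0.421]
ft_force: [4.1, 7.7, 4.3]
opening: 0.223
grip_force: 30.0
```

```bash
python3 - <<'E'
from h import *
s=env.state();p=np.array(s["eef_pos"][:2]);y=s["tcp_rot"][2];print(s["joints"],y)
c=np.array([512.5,66]);v=p-c;T=np.array([[np.cos(y),np.sin(y)],[np.sin(y),-np.cos(y)]]);print(T@v,np.hypot(*v),np.arctan2(v[1],v[0])-.105)
a=cv2.imread("pics/top0.png");b=env.read_camera("top");cv2.imwrite("pics/t3.png",b);cv2.imwrite("pics/s3.png",env.read_camera("side"))
t=a[160:178,226:246]; m=cv2.matchTemplate(b[150:185,175:300],t,cv2.TM_CCOEFF_NORMED);_,v,_,q=cv2.minMaxLoc(m)
x,yy=q; sx=(m[yy,x-1]-m[yy,x+1])/(2*(m[yy,x-1]+m[yy,x+1]-2*m[yy,x]));print(v,x+sx+185,yy+159)
E
```

```text
[-7.69105361e-02  3.37999391e-01  1.94871352e+00  1.72023471e-03
  8.53499356e-01  1.91359856e+00] -0.42084339526537606
[-14.31214085  46.47816151] 48.631850399766094 -2.3953581437934153
0.9314683079719543 250.74652 168
```

```bash
python3 - <<'E'
from h import *
th=.105;Y=np.array([-np.sin(th),np.cos(th),0]);X=np.array([np.cos(th),np.sin(th),0])
ps=[]
for f,(su,sv) in (("top0",(236,168.3)),("t2",(241.5,168.3)),("t3",(250.7,167.5))):
    im=cv2.imread(f"pics/{f}.png").astype(float)
    # stud: weighted by brightness over dark device, in 9x9 window
    g=im.mean(2);x0,y0=int(round(su)),int(round(sv));w=g[y0-5:y0+6,x0-5:x0+6];k=np.clip(w-60,0,None)
    yy,xx=np.mgrid[y0-5:y0+6,x0-5:x0+6];u=(k*xx).sum()/k.sum();v=(k*yy).sum()/k.sum()
    S=atz("top",(u,v),104)
    # probe: greenish-white rows, centroid per row
    out=[]
    for r in range(141,153):
        row=im[r,243:258];k=np.clip(row.min(1)-row.min(1).min()-60,0,None)
        if k.sum()>40:
            c=243+(k*np.arange(15)).sum()/k.sum();P=atz("top",(c,r),103);out.append((r,round(c,2),round((P-S)@X,1),round((P-S)@Y,1)))
    print(f,(u,v),S.round(1));print(*out,sep="\n")
E
```

```text
top0 (np.float64(235.78594300352225), np.float64(167.90617995517132)) [702.1  78.1 104. ]
(141, np.float64(250.03), np.float64(81.0), np.float64(-53.0))
(142, np.float64(249.95), np.float64(77.8), np.float64(-52.4))
(143, np.float64(249.97), np.float64(74.6), np.float64(-52.2))
(144, np.float64(250.09), np.float64(71.4), np.float64(-52.2))
(145, np.float64(250.21), np.float64(68.1), np.float64(-52.2))
(146, np.float64(250.18), np.float64(65.0), np.float64(-51.8))
(147, np.float64(250.24), np.float64(61.7), np.float64(-51.6))
(148, np.float64(249.93), np.float64(58.7), np.float64(-50.4))
(149, np.float64(249.89), np.float64(55.5), np.float64(-49.9))
(150, np.float64(250.39), np.float64(52.1), np.float64(-51.1))
(151, np.float64(250.48), np.float64(48.9), np.float64(-51.1))
(152, np.float64(250.6), np.float64(45.7), np.float64(-51.1))
t2 (np.float64(241.32706046349537), np.float64(167.38281930649939)) [703.7  60.9 104. ]
(141, np.float64(250.23), np.float64(81.1), np.float64(-36.3))
(142, np.float64(250.01), np.float64(78.0), np.float64(-35.3))
(143, np.float64(249.98), np.float64(74.8
[... 717 characters left out ...]
, np.float64(-7.7))
(142, np.float64(249.93), np.float64(77.8), np.float64(-6.4))
(143, np.float64(249.91), np.float64(74.6), np.float64(-6.0))
(144, np.float64(250.1), np.float64(71.3), np.float64(-6.2))
(145, np.float64(250.19), np.float64(68.1), np.float64(-6.2))
(146, np.float64(250.23), np.float64(64.9), np.float64(-6.0))
(147, np.float64(250.11), np.float64(61.7), np.float64(-5.3))
(148, np.float64(249.76), np.float64(58.6), np.float64(-3.8))
(149, np.float64(249.94), np.float64(55.4), np.float64(-4.1))
(150, np.float64(250.38), np.float64(52.1), np.float64(-5.1))
(151, np.float64(250.53), np.float64(48.8), np.float64(-5.2))
(152, np.float64(250.62), np.float64(45.6), np.float64(-5.2))
```

Emit:
{"name": "step_arm", "arguments": {"plan": [[[-5.2,-1.9,0,6.5,-1],[-10.2,-4.5,0,13,-1],[-14.8,-7.5,0,19.5,-1],[-19.1,-11.1,0,26,-1],[-22.9,-15.1,0,32.5,-1],[-26.2,-19.6,0,37,-1],[-29,-24.3,0,38,-1],[-30,-26.1,0,38,-1]]]}}

```text
t: 18.92
eef_pos: [463.1, 64.2, 176.1]
tcp_rot: [3.141, -0.001, -1.079]
ft_force: [-1.3, -8.3, 8.1]
opening: 0.224
grip_force: 30.0
```

Emit:
{"name": "step_arm", "arguments": {"plan": [[[0,0,0,0,-1],[0,0,0,0,-1],[0,0,0,0,-1],[0,0,0,0,-1]]]}}

```text
t: 19.25
eef_pos: [463.0, 64.2, 176.1]
tcp_rot: [3.141, -0.0, -1.079]
ft_force: [-0.7, -2.4, 7.5]
opening: 0.227
grip_force: 30.0
```

```bash
cat > m.py <<'E'
from h import *
th=.105;Y=np.array([-np.sin(th),np.cos(th),0])
def meas(im,x0=252,y0=166):
    im=im.astype(float);g=im.mean(2)
    for _ in range(3):
        w=g[y0-5:y0+6,x0-5:x0+6];k=np.clip(w-60,0,None);yy,xx=np.mgrid[y0-5:y0+6,x0-5:x0+6]
        u=(k*xx).sum()/k.sum();v=(k*yy).sum()/k.sum();x0,y0=int(round(u)),int(round(v))
    S=atz("top",(u,v),104);o=[]
    for r in range(143,153):
        row=im[r,243:258];k=np.clip(row.min(1)-row.min(1).min()-60,0,None);c=243+(k*np.arange(15)).sum()/k.sum()
        o.append(round((atz("top",(c,r),103)-S)@Y,1))
    return S.round(1),[float(x) for x in o]
if __name__=="__main__":
    s=env.state();print(s["t"],s["eef_pos"],s["tcp_rot"][2],s["joints"][5],s["qvel"][:2])
    im=env.read_camera("top");cv2.imwrite("pics/t4.png",im);print(meas(im))
E
python3 m.py
```

```text
19.25 [463.02221632  64.19730436 176.08521941] -1.078600778541018 2.6466506339242692 [-0.00054361 -0.00076455]
(array([707.7,  27.5, 104. ]), [-1.1, -1.4, -1.3, -0.8, -0.5, 0.3, 0.7, -0.0, -0.1, -0.3])
```

Emit:
{"name": "step_arm", "arguments": {"plan": [[[0,0,0,0,0.1],[0,0,0,0,0.1],[0,0,0,0,0.1],[0,0,2,-7,0.1],[0,0,4,-14,0.1],[0,0,4,-21,0.1],[0,0,4,-28,0.1],[0,0,4,-35,0.1]]]}}

```text
t: 19.97
eef_pos: [463.0, 64.6, 171.5]
tcp_rot: [3.141, 0.001, -0.46]
ft_force: [-0.1, 0.8, -0.7]
opening: 0.552
grip_force: 0.0
```

Emit:
{"name": "step_arm", "arguments": {"plan": [[[0,0,0,-7,0],[0,0,0,-14,0],[0,0,0,-21,0],[0,0,0,-28,0],[0,0,0,-28,0]]]}}

```text
t: 20.38
eef_pos: [463.0, 64.6, 171.5]
tcp_rot: [3.142, 0.001, 0.028]
ft_force: [0.3, 0.4, -0.3]
opening: 0.506
grip_force: 0.0
```

```bash
python3 - <<'E'
from m import *
s=env.state();print(s["t"],s["eef_pos"],s["tcp_rot"][2],s["opening"])
im=env.read_camera("top");print(meas(im))
w=env.read_camera("wrist");cv2.imwrite("pics/w7a.png",w)
cv2.imwrite("pics/w7.png",cv2.convertScaleAbs(w,alpha=1.5,beta=15))
H=np.array([462.6,64,106])
for d in(70,80,90): 
    a=np.radians(d);print(d,proj("wrist",H+100*np.array([np.cos(a),0,np.sin(a)])).round())
E
```

```text
20.3833 [463.01270658  64.59691426 171.52206007] 0.02806171218556064 0.506466796892705
(array([707.8,  27.5, 104. ]), [-0.9, -1.3, -1.2, -0.9, -0.3, 0.9, 1.0, -0.2, -0.2, -0.2])
70 [279. 210.]
80 [278. 247.]
90 [278. 282.]
```

View pics/w7.png

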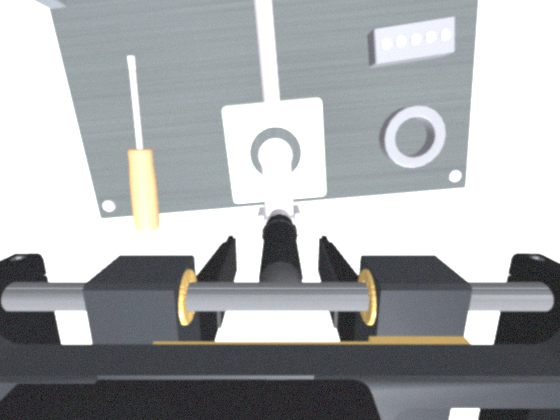

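The handle stands upright, centred between the fingers at (280,275). Grip and fold.

Emit:
{"name": "step_arm", "arguments": {"plan": [[[0,0,0,0,-1],[0,0,0,0,-1],[0,0,0,0,-1],[0,0,0,0,-1],[0,0,0,0,-1],[0,0,0,0,-1],[0,0,0,0,-1]]]}}

```text
t: 21.07
eef_pos: [463.2, 64.4, 171.8]
tcp_rot: [3.141, 0.0, 0.022]
ft_force: [-1.7, -1.8, 0.5]
opening: 0.224
grip_force: 30.0
```

Emit:
{"name": "step_arm", "arguments": {"plan": [[[8.8,0,0.5,0,-1],[17.5,0,1.8,0,-1],[26,0,4.1,0,-1],[34.2,0,7.3,0,-1],[42,0,11.3,0,-1],[49.4,0,16,0,-1],[56.2,0,21.6,0,-1],[62.4,0,27.8,0,-1]]]}}

```text
t: 21.73
eef_pos: [528.5, 67.2, 145.6]
tcp_rot: [-3.14, -0.007, 0.022]
ft_force: [4.8, 11.2, 14.1]
opening: 0.224
grip_force: 30.0
```

```bash
python3 - <<'E'
from m import *
print(meas(env.read_camera("top")))
w=env.read_camera("wrist");print([int(x) for x in w[150:300:5,279,1]])
s=env.state();print(s["eef_pos"],s["tcp_rot"][2])
E
```

```text
(array([707.7,  27.4, 104. ]), [-1.0, -0.9, -1.3, -0.6, -0.1, 0.8, 1.1, -0.0, -0.0, 0.0])
[143, 158, 177, 185, 195, 202, 179, 166, 241, 253, 253, 253, 253, 114, 113, 124, 127, 221, 222, 222, 223, 222, 222, 222, 188, 26, 33, 71, 82, 107]
[529.0471693   67.257454   144.92240253] 0.0220364847796215
```

Emit:
{"name": "step_arm", "arguments": {"plan": [[[5.6,0,6.8,0,-1],[10.3,0,14.2,0,-1],[14.3,0,22,0,-1],[17.5,0,30.2,0,-1],[19.8,0,38.7,0,-1],[21.1,0,47.4,0,-1],[21.6,0,56,0,-1],[21.6,0,57,0,-1]]]}}

```text
t: 22.5
eef_pos: [551.7, 67.2, 87.7]
tcp_rot: [-3.141, -0.01, 0.022]
ft_force: [15.3, 6.6, 8.0]
opening: 0.228
grip_force: 30.1
```

```bash
python3 - <<'E'
from m import *
print(meas(env.read_camera("top")))
w=env.read_camera("wrist");cv2.imwrite("pics/w8.png",w)
s=env.state();print(s["eef_pos"],s["tcp_rot"],s["moment"],s["ft_force"])
E
```

```text
(array([707.6,  26.9, 104. ]), [-0.1, -0.9, -0.6, -0.2, 0.2, 1.3, 1.9, 0.5, 0.4, 0.4])
[551.55908458  67.19999545  88.07355835] [-3.14066526 -0.00952133  0.02181105] [ 1.05192397 -2.05475895 -0.13504361] [15.01507097  6.19999834  1.39996152]
```

Emit:
{"name": "step_arm", "arguments": {"plan": [[[0,0,0,0,0.2],[0,0,0,0,0.2],[0,0,0,0,0.2],[0,0,0,0,0.2],[0,0,-20,0,0.2],[0,0,-45,0,0.2],[0,0,-70,0,-1],[0,0,-70,0,-1]]]}}

```text
t: 23.27
eef_pos: [548.8, 66.4, 161.0]
tcp_rot: [3.141, -0.006, 0.023]
ft_force: [0.8, 0.6, 0.6]
opening: 0.508
grip_force: 0.0
```

Emit:
{"name": "step_arm", "arguments": {"plan": [[[0,0,0,0,-1],[0,0,0,0,-1],[0,0,0,0,-1],[0,0,0,0,-1],[0,0,0,0,-1],[0,0,0,0,-1],[0,0,0,0,-1],[0,0,0,0,-1]]]}}

```text
t: 23.93
eef_pos: [547.3, 66.5, 156.8]
tcp_rot: [3.142, 0.0, 0.023]
ft_force: [-0.0, 0.5, 1.2]
opening: 0.011
grip_force: 0.0
```

```bash
python3 - <<'E'
from m import *
s=env.state();print(s["eef_pos"],s["opening"],s["ft_force"]);print(meas(env.read_camera("top")))
w=env.read_camera("wrist");cv2.imwrite("pics/w9.png",w)
for r in range(150,300,10): print(r,"".join('#' if x<45 else '+' if x<110 else '.' for x in w[r,200:360:4,1]))
for z in(106,116,126):print(z,proj("wrist",(562,66.5,z)))
E
```

```text
[547.27015683  66.4511281  156.78575791] 0.011385769197954788 [-0.02562892  0.46450921  1.18504156]
(array([707.6,  26.9, 104. ]), [-0.4, -0.6, -0.9, -0.1, 0.3, 1.3, 1.8, 0.4, 0.4, 0.4])
150 +.++.+..+.+++++.....+++++++++++++++++.+.
160 ++.....++++.+++.....++++++++++.++++++.++
170 ....+++++++++++.....++++++++++++++++++++
180 ...+..++++++++++.....+++++++++++++..++.+
190 +.++.+++++++++++.............+++++++++.+
200 ++++++++......................++++++++.+
210 ..+.++.........................+++++++++
220 +..++...........#######........+++++++++
230 ++.+.+..........###++##........++++++.++
240 .+++..+........+#######+.......++++.++++
250 .+.++++........+###+###+........+++.++++
260 ########################################
270 ##################+#++##################
280 ##################.#++##################
290 ++++++++++++++++++.+++++++++++++++++++++
106 [277.15282711 206.54509735]
116 [277.15704852 210.11583208]
126 [277.16165995 214.01647402]
```

Emit:
{"name": "step_arm", "arguments": {"plan": [[[0,0,15,0,-1],[0,0,28,0,-1],[0,0,34,0,-1],[0,0,37,0,-1],[0,0,38,0,-1],[0,0,39,0,-1],[0,0,40,0,-1],[0,0,40,0,-1]]]}}

```text
t: 24.7
eef_pos: [547.6, 66.5, 117.3]
tcp_rot: [3.141, -0.001, 0.023]
ft_force: [2.1, 1.1, 1.7]
opening: 0.004
grip_force: 1.1
```

Emit:
{"name": "step_arm", "arguments": {"plan": [[[0,0,1,0,-1],[0,0,2,0,-1],[0,0,2,0,-1]]]}}

```text
t: 24.95
eef_pos: [547.8, 66.4, 116.6]
tcp_rot: [3.141, -0.002, 0.023]
ft_force: [-1.5, 0.2, 17.5]
opening: 0.005
grip_force: 8.7
```

Stiff contact at z = 116.6 (nominal handle top 117): the handle is flat. Retreat.

Emit:
{"name": "step_arm", "arguments": {"plan": [[[0,0,-20,0,-1],[0,0,-60,0,-1],[0,0,-100,0,-1],[0,0,-130,0,-1],[0,0,-130,0,-1],[0,0,-130,0,-1],[0,0,-130,0,-1]]]}}

```text
t: 25.53
eef_pos: [546.5, 66.4, 244.1]
tcp_rot: [3.142, 0.002, 0.023]
ft_force: [-1.0, -0.4, -0.8]
opening: 0.001
grip_force: 0.0
```

```bash
python3 - <<'E'
from m import *
s=env.state();print(s["eef_pos"],s["ft_force"]);S,o=meas(env.read_camera("top"));print(S,o)
if abs(np.median(o))<1.5: print(env.job_done())
E
```

```text
[546.53787728  66.43635756 244.12718473] [-0.98526182 -0.40975854 -0.77744501]
[707.7  26.9 104. ] [-0.4, -0.6, -0.6, -0.4, 0.2, 1.0, 1.3, 0.5, 0.4, 0.3]
the job is handed in; nothing more can be done
None
```

I handed the job in at about 25.6 s: the stud measured within about 1 mm of the probe tip, the handle is folded flat (a firm press stopped at its folded height) and the arm is clear. No verdict came back.

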